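# Close the leaning sprouting jar with strainer disk and screw ring

### The job

Close the sprouting jar that leans in its wooden stand on the desk: first lay the loose strainer disk in the jar's mouth, plug down, so that its flange lies flush on the rim, and let go of it; then put the screw ring over it and screw it on fully home, and let go. Leave the mug, the potted plant and the stapler where they stand.

Things in the scene. Friction and masses are not known exactly. Their poses are not given: they have to be found in the camera images.
- mouth (a point): Centre of the rim of the mouth of a white stoneware jar (150 mm long, 100 mm wide) fixed in a wooden stand; rim 170 mm above the desk, 62 mm wide inside, 70 outside. z axis: the jar's axis, out of the mouth, leaning 32 degrees from vertical towards the robot's side. x axis: away from the robot, uphill. The jar does not turn when the ring is screwed.
- thread (a point): On the jar's axis 4 mm below the rim, axes as mouth: the level of the flat tops of 3 equal threads around the neck, 80 mm across. Each is 80 degrees long with a 40 degree open gap to the next, where a ring pin drops 9.5 mm. Then clockwise turning (looking into the mouth) leads the pins under the threads, down 5.5 mm in about 70 degrees to a stop. Where the gaps lie varies and is not told.
- disk_c (a point): Centre, half-way up, of the loose steel strainer disk (39 mm tall) lying plug down; z axis up. Tapered plug 8 mm deep, 58 mm wide (48 at its foot); flange 68 mm wide, 3 mm thick; upright grip fin 28 mm tall, 34 long (along x), 12 thick (along y). The flange's top is 8.5 mm below this point. Seated, this point is 11.5 mm out from the mouth point along the jar's axis. About 90 g.
- ring_c (a point): Centre, half-way up, of the aluminium ring, 52 mm tall, skirt down; z axis up. Skirt 92 mm wide outside, 84 inside, 24 deep; plate on it, its top 2 mm above this point; then an eight-sided grip collar 24 mm tall, 60 across flats (flats face x and every 45 degrees), bore 52. Out from the mouth point along the jar's axis: 20 mm with pins on the thread tops, 10.5 dropped in the gaps, 5 fully home.
- ring_pin (a point): Inner end of one of the ring's three pins, 5 mm thick, 120 degrees apart inside the skirt (this one on the ring's +x side), pointing inwards to 36.5 mm from its axis, centre 4.5 mm above the ring's underside. The ring weighs about 120 g.
- mug: White mug, 80 mm across, 95 mm tall, loose; origin at the centre of its underside. Leave alone.
- plant: Small succulent in a grey concrete pot 84 mm across, 75 mm tall (130 mm with leaves), loose; origin at the centre of its underside. Leave alone.
- stapler: Black desk stapler, 130 x 34 x 52 mm, loose; origin at the centre of its underside. Leave alone.
Not all that is in view belongs to the job. Leave any yellow look-alike of the part that bears ring_c alone.

How it is judged:
By the outcome, as a careful person would: the job done as asked, in the order asked, and still so for the second after the job is handed in, with the robot touching nothing.
It also fails if it takes over 72 s, if anything falls off the work surface, if the arm or the gripper's body presses on something with over 40 N, if the wrist force passes 120 N, or if a joint passes its speed limit or range.

### The arm

A 6-joint arm with a two-finger parallel gripper is mounted at the origin on the work surface. World frame = base frame: x ahead of the robot, y to its left, z up, the work surface at z = 0. Lengths are in m, angles in degrees, forces in N, time in s.
With the tool pointing down it reaches from about 0.425 to 0.95 m from the base axis. Payload 3.5 kg.
Tool frame: the origin (TCP) lies on the centre line of the jaws, within the pads' length; the fingertips stand 14 mm ahead of it and the grasp point (between the pads) lies 5 mm behind it; z points along the fingers, y is the line along which they close (so a half turn about z gives the same grasp; the last joint's range is limited). The gripper opens to 85 mm and grips with 20 to 120 N. Pads are 22 mm wide; open, the fingers measure 114 mm over their backs; the gripper's body (76 mm by 85 mm) begins 54 mm behind the grasp point. The pads swing forward as they close: fully open they stand 13 mm farther back than shut.
Start: joints at [64.973, 16.404, 90.338, -0, 73.258, -8.594], TCP at [0.191, 0.647, 0.245] pointing down, gripper open.
Joint ranges: [-158.93, 158.93], [-51.34, 127.21], [12.03, 142.37], [-87.48, 267.48], [13.55, 161.25], [-162.69, 162.69]. Speed limits (degrees/s): [159.86, 159.86, 180, 180, 180, 180].

### API

Orientations are given as a 3x3 rotation matrix whose columns are the frame's x, y, z axes.
In Python, from plant import sensors, snapshot, finish_job gives the robot as it stands.
- The arm moves only by the shell command python3 -m jog 'ROWS' [FORCE]. ROWS is JSON, a list of rows, each an object of numbers: "tx", "ty", "tz": the shift along the tool's x, y, z in m; "spin": the turn about the tool's z in rad; "gripper": the finger opening in m, from 0 to 0.0854. In form: [{"tx": .., "ty": .., "tz": .., "spin": .., "gripper": ..}, ...]. A call has 1 to 12 rows; each row is the pose to reach, as a shift and turn from the pose commanded when the call began, along the tool's axes at that moment; what a row does not reach only later rows make up. A row lasts 1/8 s, in which the tool goes at most 62.5 mm and 10.7 degrees, less where a joint would pass 70% of its speed; a pose out of reach is approached as far as the arm can. A call with a gripper value outside its range is refused whole. The fingers move at their own pace and stop on an object; FORCE is the grip in N (left out, the last holds). Time passes only in rows, so rows that repeat a pose let the fingers close. It gives the time, the measured TCP pose, the force, the opening and the grip force at its end, in the units of the state.
- sensors.sense(): the state, without advancing time (a new reading comes with each control period).
- snapshot(name): name is "scene" or "top" or "wrist"; returns a dict with "frame" (400x640x3 uint8, red, green, blue), "range_z" (400x640 float32, m along the optical axis (not along the pixel's ray), 0 where there is no reading), "K" (3x3 intrinsics, pixels), "k1" (the pictures are not rectified: a ray, as slopes to the right and down, at radius r is drawn at 1 + k1 r^2 times it, then the intrinsics apply), "origin" and "attitude" of the camera in the world. Camera axes: x right, y down, z forward; pixel columns grow to the right and rows downward; lengths in m; the calibration is good to about 2 mm. A picture is of the moment at which its call begins.
- finish_job(): hands the job in; it is judged then, once.
The state is a dict: "clock": time; "q": joint angles; "joint_velocities": joint speeds; "effort": joint torques, N m; "ee_pos": TCP position; "orientation": TCP orientation; "wrist_force": force on the tool from outside, world axes, zero at the start; "ft_torque": the same for the moment, N m; "finger_gap": finger opening in m; "grasp_force": force on a finger pad.
Only numpy, scipy, OpenCV 4.12 (cv2) and the standard library are available. Lean on these libraries where they do the work, as an engineer would, in place of code of your own. Each camera call takes 0.05 s, during which the arm holds its last target. There are 200 camera calls.

## Working session

There is one attempt and no reset: what is moved stays moved. The work goes in short steps, Python scripts to look and compute and a shell command to move; the robot and the scene stay as the last step left them, time stands still between calls to the robot, and variables do not carry over. Pictures are saved under pics/ and viewed, at most 10 in all, crops included, and the job is handed in when it is done.

```bash
ls; mkdir -p pics
cat > h.py <<'E'
import numpy as np, cv2
from plant import sensors, snapshot, finish_job
np.set_printoptions(precision=4,suppress=True)
def snap(n,f=None):
    s=snapshot(n)
    if f: cv2.imwrite('pics/'+f,s['frame'][:,:,::-1])
    return s
def cloud(s):
    K=np.array(s['K']);k1=s['k1'];h,w=s['range_z'].shape
    v,u=np.mgrid[0:h,0:w].astype(float)
    p=np.stack([u,v],-1).reshape(-1,1,2)
    xy=cv2.undistortPoints(p,K,np.array([k1,0,0,0,0.])).reshape(h,w,2)
    z=s['range_z'].astype(float)
    P=np.dstack([xy*z[...,None],z])@np.array(s['attitude']).T+np.array(s['origin'])
    P[z<=0]=np.nan
    return P
E
python3 - <<'E'
from h import *
for n in ['scene','top']:
    s=snap(n,n+'1.png'); np.savez('pics/'+n,**s); print(n,s['origin'],s['attitude'],s['K'][0],s['k1'])
s=sensors.sense();print(s)
E
```

```text
pics
scene [1.1948 0.5715 0.8438] [[-0.6847  0.4653 -0.561 ]
 [ 0.7289  0.4344 -0.5293]
 [-0.0026 -0.7713 -0.6365]] [381.5369   0.     315.9104] -0.0067095862668729135
top [ 0.5169 -0.0035  1.276 ] [[ 0.0092 -0.9983  0.0568]
 [-1.     -0.0092  0.0007]
 [-0.0002 -0.0568 -0.9984]] [504.3336   0.     320.4374] -0.12722062800566436
{'clock': 0.1, 'q': array([64.9735, 16.4511, 90.4154, -0.0003, 73.2592, -8.5939]), 'joint_velocities': array([ 0.0079, -0.1367, -0.1669, -0.0581, -0.0373, -0.0256]), 'effort': array([  0.0002, -40.7294, -29.37  ,  -0.0001,   0.0034,   0.    ]), 'ee_pos': array([0.1907, 0.6469, 0.244 ]), 'orientation': array([[-0.9592,  0.2829, -0.0009],
       [ 0.2829,  0.9592, -0.002 ],
       [ 0.0003, -0.0022, -1.    ]]), 'wrist_force': array([-0.6177, -0.2764, -0.1419]), 'ft_torque': array([-0.0147,  0.0166, -0.0631]), 'grasp_force': 0.0, 'finger_gap': 0.08550392554224509}
```

View pics/top1.png

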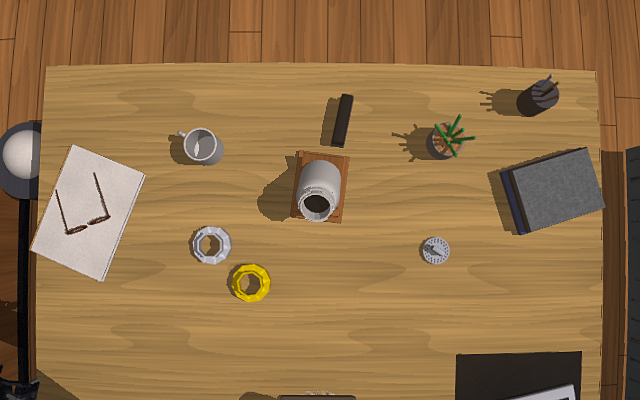

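View pics/scene1.png

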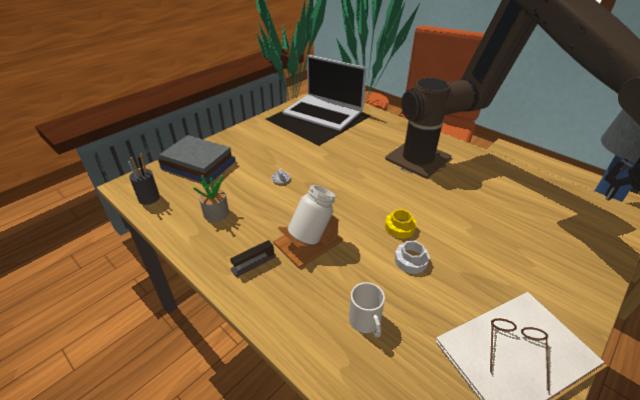

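The top view shows the silver ring at (211,244), the yellow look-alike at (250,283), the disk at (435,250) and the jar mouth at (317,205). The scene view agrees. Next I'll check jog's usage and measure each of these.

```bash
python3 -m jog --help 2>&1 | head -30
python3 - <<'E'
from h import *
s=dict(np.load('pics/top.npz')); P=cloud(s); f=s['frame'].astype(int)
v,u=np.mgrid[0:400,0:640]
print('desk',np.nanmedian(P[300:340,300:400,2]))
def reg(c,r,lo,hi,name):
    m=(np.hypot(u-c[0],v-c[1])<r)&(P[...,2]>lo)&(P[...,2]<hi); q=P[m]; 
    (cx,cy),(w,h),a=cv2.minAreaRect(q[:,:2].astype(np.float32)*1000)
    print(name,m.sum(),q.mean(0),'box',cx,cy,w,h,a,'med z',np.median(q[:,2]),'max',q[:,2].max()); return q
reg((211,244),30,.015,.1,'ring all'); reg((211,244),30,.045,.07,'ring top')
reg((211,244),30,.018,.036,'ring plate')
reg((250,283),26,.045,.07,'yellow'); 
reg((435,250),25,.006,.1,'disk');reg((435,250),25,.007,.016,'flange'); q=reg((435,250),25,.025,.06,'fin');
reg((200,147),30,.05,.12,'mug');reg((343,120),45,.03,.1,'stapler');reg((445,140),40,.03,.15,'plant')
q=reg((320,190),50,.1,.3,'jar')
for uu in range(300,340,4): print(uu,[f'{P[vv,uu,0]:.3f},{P[vv,uu,1]:.3f},{P[vv,uu,2]:.3f}' for vv in range(184,228,5)])
E
```

```text
invalid input: not JSON, or not a number
desk -0.0005645756048587858
ring all 789 [0.4749 0.2655 0.0325] box 475.15234375 268.7395935058594 93.20098876953125 90.73632049560547 82.52584075927734 med z 0.02858992850792408 max 0.05621818480593155
ring top 146 [0.475  0.2671 0.0508] box 474.2365417480469 266.5152893066406 59.61928939819336 60.208473205566406 46.419132232666016 med z 0.051177482678143815 max 0.05621818480593155
ring plate 590 [0.4752 0.2654 0.0276] box 475.15234375 268.7395935058594 93.20098876953125 90.73632049560547 82.52584075927734 med z 0.027611968659499997 max 0.03590414399783182
yellow 138 [0.3815 0.1684 0.0509] box 383.07879638671875 168.8763885498047 60.201839447021484 57.90934371948242 54.72213363647461 med z 0.05081817832236313 max 0.05743377192408383
disk 554 [ 0.4659 -0.2936  0.0141] box 471.3697509765625 -286.6678466796875 84.87239837646484 82.15518951416016 8.727931022644043 med z 0.010839570502966689 max 0.04632631472871718
flange 430 [ 0.4656 -0.2934  0.0106] box 466.58148193359375 -292.949951171875 70.46656799316406 65.55823516845703 52.03657913208008 me
[... 2233 characters left out ...]
'0.562,-0.011,0.134', '0.551,-0.011,0.143', '0.539,-0.011,0.162', '0.530,-0.012,-0.003']
328 ['0.617,-0.019,0.157', '0.606,-0.019,0.158', '0.593,-0.019,0.180', '0.582,-0.019,0.184', '0.573,-0.020,0.145', '0.562,-0.020,0.140', '0.550,-0.020,0.165', '0.542,-0.022,0.011', '0.530,-0.022,-0.002']
332 ['0.618,-0.028,0.153', '0.606,-0.028,0.157', '0.595,-0.028,0.156', '0.582,-0.028,0.182', '0.572,-0.028,0.174', '0.561,-0.028,0.167', '0.552,-0.030,0.090', '0.542,-0.032,0.006', '0.530,-0.032,-0.002']
336 ['0.619,-0.038,0.134', '0.607,-0.037,0.147', '0.596,-0.037,0.150', '0.585,-0.038,0.146', '0.574,-0.038,0.134', '0.564,-0.039,0.092', '0.553,-0.039,0.091', '0.542,-0.042,0.017', '0.530,-0.042,-0.001']
```

```bash
python3 -m jog '[{"tx":-0.06,"ty":-0.03,"tz":-0.05,"spin":0.18},{"tx":-0.11,"ty":-0.06,"tz":-0.1,"spin":0.36},{"tx":-0.16,"ty":-0.09,"tz":-0.12,"spin":0.54},{"tx":-0.21,"ty":-0.12,"tz":-0.12,"spin":0.72},{"tx":-0.26,"ty":-0.15,"tz":-0.12,"spin":0.9},{"tx":-0.31,"ty":-0.18,"tz":-0.12,"spin":1.08},{"tx":-0.36,"ty":-0.21,"tz":-0.12,"spin":1.26},{"tx":-0.41,"ty":-0.24,"tz":-0.12,"spin":1.44},{"tx":-0.46,"ty":-0.27,"tz":-0.12,"spin":1.62},{"tx":-0.52,"ty":-0.31,"tz":-0.12,"spin":1.826}]'
```

```text
$[0]: bad value
```

```bash
python3 -m jog '[{"tx":-0.06,"ty":-0.03,"tz":-0.05,"spin":0.18,"gripper":0.085},{"tx":-0.11,"ty":-0.06,"tz":-0.1,"spin":0.36,"gripper":0.085},{"tx":-0.16,"ty":-0.09,"tz":-0.12,"spin":0.54,"gripper":0.085},{"tx":-0.21,"ty":-0.12,"tz":-0.12,"spin":0.72,"gripper":0.085},{"tx":-0.26,"ty":-0.15,"tz":-0.12,"spin":0.9,"gripper":0.085},{"tx":-0.31,"ty":-0.18,"tz":-0.12,"spin":1.08,"gripper":0.085},{"tx":-0.36,"ty":-0.21,"tz":-0.12,"spin":1.26,"gripper":0.085},{"tx":-0.41,"ty":-0.24,"tz":-0.12,"spin":1.44,"gripper":0.085},{"tx":-0.46,"ty":-0.27,"tz":-0.12,"spin":1.62,"gripper":0.085},{"tx":-0.52,"ty":-0.31,"tz":-0.12,"spin":1.826,"gripper":0.085}]'
```

```text
clock: 1.35
ee_pos: [0.5933, 0.2128, 0.3647]
orientation: [[0.505, 0.863, -0.001], [0.863, -0.505, 0.0], [-0.0, -0.001, -1.0]]
wrist_force: [0.6, 1.0, 0.2]
finger_gap: 0.085
grasp_force: 0.0
```

Can the tool be tilted by commanding past the reach limit? I'll test that in free space.

```bash
python3 -m jog '[{"tx":0.045,"ty":0.038,"tz":0,"spin":0,"gripper":0.085},{"tx":0.09,"ty":0.076,"tz":0,"spin":0,"gripper":0.085},{"tx":0.135,"ty":0.114,"tz":0,"spin":0,"gripper":0.085},{"tx":0.18,"ty":0.152,"tz":0,"spin":0,"gripper":0.085},{"tx":0.225,"ty":0.19,"tz":0,"spin":0,"gripper":0.085},{"tx":0.27,"ty":0.228,"tz":0,"spin":0,"gripper":0.085},{"tx":0.315,"ty":0.266,"tz":0,"spin":0,"gripper":0.085},{"tx":0.36,"ty":0.304,"tz":0,"spin":0,"gripper":0.085},{"tx":0.4,"ty":0.34,"tz":0,"spin":0,"gripper":0.085}]'; python3 -c "
from h import *
s=sensors.sense();print(s['q'],np.hypot(*s['ee_pos'][:2]))"
```

```text
clock: 2.48
ee_pos: [0.9123, 0.3294, 0.3293]
orientation: [[0.499, 0.866, 0.04], [0.866, -0.5, 0.014], [0.032, 0.028, -0.999]]
wrist_force: [0.7, -0.6, 0.9]
finger_gap: 0.0849
grasp_force: 0.0
[ 13.8254  63.2036  12.1951   0.2321 102.1786  43.8622] 0.9699376203570113
```

```bash
python3 -m jog '[{"tx":-0.04,"ty":-0.034,"tz":0,"spin":0,"gripper":0.085},{"tx":-0.08,"ty":-0.068,"tz":0,"spin":0,"gripper":0.085},{"tx":-0.08,"ty":-0.068,"tz":0,"spin":0,"gripper":0.085}]'
```

```text
clock: 2.85
ee_pos: [0.8107, 0.2932, 0.3253]
orientation: [[0.499, 0.866, 0.039], [0.866, -0.5, 0.014], [0.032, 0.027, -0.999]]
wrist_force: [0.2, 0.0, 1.1]
finger_gap: 0.085
grasp_force: 0.0
```

The tilt carries over into later calls, so tilting at the reach limit is usable. I'll go to the disk now.

```bash
python3 -m jog '[{"tx":-0.06,"ty":0,"tz":0,"spin":0,"gripper":0.085},{"tx":-0.12,"ty":0,"tz":0,"spin":0,"gripper":0.085},{"tx":-0.18,"ty":0,"tz":0,"spin":0,"gripper":0.085},{"tx":-0.24,"ty":0,"tz":0,"spin":0,"gripper":0.085},{"tx":-0.3,"ty":0,"tz":0,"spin":0,"gripper":0.085},{"tx":-0.36,"ty":0,"tz":0,"spin":0,"gripper":0.085},{"tx":-0.42,"ty":0,"tz":0,"spin":0,"gripper":0.085},{"tx":-0.48,"ty":0,"tz":0,"spin":0,"gripper":0.085},{"tx":-0.54,"ty":0,"tz":0.03,"spin":0,"gripper":0.085},{"tx":-0.6,"ty":-0.003,"tz":0.06,"spin":0,"gripper":0.085},{"tx":-0.65,"ty":-0.005,"tz":0.09,"spin":0,"gripper":0.085},{"tx":-0.679,"ty":-0.005,"tz":0.125,"spin":0,"gripper":0.085}]'
python3 - <<'E'
from h import *
s=snap('wrist','w1.png'); st=sensors.sense(); print(st['ee_pos'],st['q']); P=cloud(s)
m=(P[...,2]>.006)&(P[...,2]<.06)&(np.hypot(P[...,0]-.467,P[...,1]+.293)<.05)
for lo,hi in((.006,.016),(.028,.05)):
    q=P[m&(P[...,2]>lo)&(P[...,2]<hi)]; print(len(q),q.mean(0),np.median(q[:,2]),cv2.minAreaRect(q[:,:2].astype(np.float32)*1000))
# jar axis azimuth from top cloud: body points symmetric line
t=dict(np.load('pics/top.npz')); Q=cloud(t); m=(np.abs(Q[...,1])<.07)&(Q[...,2]>.1)&(Q[...,0]>.6)&(Q[...,0]<.68); 
for a in np.arange(.6,.68,.02):
    mm=m&(Q[...,0]>=a)&(Q[...,0]<a+.02); print(a,Q[mm][:,1].min(),Q[mm][:,1].max())
E
```

```text
clock: 4.35
ee_pos: [0.4737, -0.2917, 0.1796]
orientation: [[0.501, 0.865, 0.042], [0.865, -0.502, 0.007], [0.027, 0.033, -0.999]]
wrist_force: [-0.1, -0.1, -0.4]
finger_gap: 0.0853
grasp_force: 0.0
[ 0.4699 -0.2918  0.1731] [-43.1221   4.5866 111.8885   2.0051  62.6195 -13.8344]
2637 [ 0.4662 -0.2933  0.0118] 0.011808858874437334 ((465.70330810546875, -294.9295959472656), (67.38610076904297, 66.99382019042969), 58.32456588745117)
426 [ 0.4661 -0.2935  0.0391] 0.03953906479891489 ((465.5113830566406, -294.55438232421875), (33.381324768066406, 11.9705810546875), 56.70110321044922)
0.6 -0.04547619944170762 0.05289331791553909
0.62 -0.04555193279130758 0.04980818243540858
0.64 -0.03847978687832928 0.041130508671570705
0.66 -0.019600298930442208 0.02020177385243012Traceback (most recent call last):
  File "<stdin>", line 9, in <module>
    return umr_minimum(a, axis, None, out, keepdims, initial, where)
ValueError: zero-size array to reduction operation minimum which has no identity
```

View pics/w1.png

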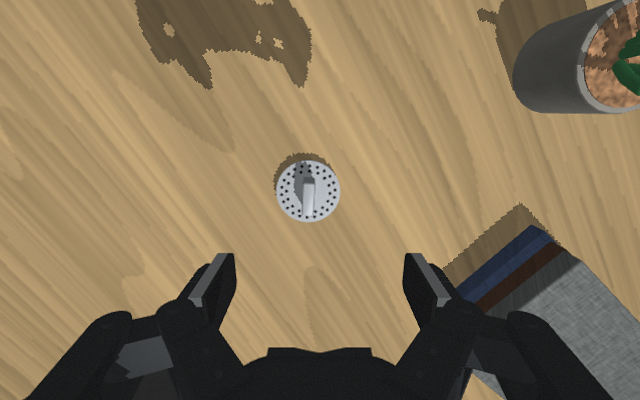

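The disk sits at (308,190) with its fin upright between the jaws. Depth gives centre (0.466,-0.294) and a flange top of about 11 mm, as it should be.

```bash
python3 -m jog '[{"tx":-0.004,"ty":-0.004,"tz":0.05,"spin":0.015,"gripper":0.06},{"tx":-0.008,"ty":-0.0075,"tz":0.1,"spin":0.03,"gripper":0.05},{"tx":-0.008,"ty":-0.0075,"tz":0.113,"spin":0.03,"gripper":0.05},{"tx":-0.008,"ty":-0.0075,"tz":0.113,"spin":0.03,"gripper":0.05}]' 60
```

```text
clock: 4.9
ee_pos: [0.4691, -0.2914, 0.0648]
orientation: [[0.525, 0.851, 0.037], [0.851, -0.525, 0.011], [0.029, 0.026, -0.999]]
wrist_force: [-0.1, 0.3, 0.7]
finger_gap: 0.0497
grasp_force: 0.0
```

```bash
python3 -m jog '[{"tx":-0.005,"ty":-0.003,"tz":0.034,"spin":0,"gripper":0.05},{"tx":-0.005,"ty":-0.003,"tz":0.034,"spin":0,"gripper":0.0},{"tx":-0.005,"ty":-0.003,"tz":0.034,"spin":0,"gripper":0.0},{"tx":-0.005,"ty":-0.003,"tz":0.034,"spin":0,"gripper":0.0},{"tx":-0.005,"ty":-0.003,"tz":0.034,"spin":0,"gripper":0.0}]' 60
```

```text
clock: 5.52
ee_pos: [0.4661, -0.2947, 0.0318]
orientation: [[0.525, 0.85, 0.038], [0.851, -0.526, 0.011], [0.029, 0.027, -0.999]]
wrist_force: [-0.9, 0.7, 6.4]
finger_gap: 0.0106
grasp_force: 59.6
```

```bash
python3 -m jog '[{"tx":0,"ty":0,"tz":-0.05,"spin":0,"gripper":0.0},{"tx":0.03,"ty":0.01,"tz":-0.1,"spin":0.1,"gripper":0.0},{"tx":0.06,"ty":0.02,"tz":-0.15,"spin":0.2,"gripper":0.0},{"tx":0.1,"ty":0.04,"tz":-0.19,"spin":0.3,"gripper":0.0},{"tx":0.145,"ty":0.055,"tz":-0.22,"spin":0.4,"gripper":0.0},{"tx":0.19,"ty":0.07,"tz":-0.25,"spin":0.5,"gripper":0.0},{"tx":0.24,"ty":0.09,"tz":-0.28,"spin":0.55,"gripper":0.0},{"tx":0.29,"ty":0.11,"tz":-0.3,"spin":0.55,"gripper":0.0},{"tx":0.345,"ty":0.13,"tz":-0.31,"spin":0.55,"gripper":0.0},{"tx":0.4,"ty":0.15,"tz":-0.32,"spin":0.55,"gripper":0.0},{"tx":0.457,"ty":0.169,"tz":-0.33,"spin":0.55,"gripper":0.0}]' 60
python3 - <<'E'
from h import *
Q=cloud(dict(np.load('pics/top.npz'))).reshape(-1,3)
Q=Q[~np.isnan(Q).any(1)]
b=Q[(abs(Q[:,1])<.06)&(Q[:,2]>.12)&(Q[:,0]>.602)&(Q[:,0]<.69)]
# fit body cylinder r=.05, axis leaning 32deg with azimuth a through (x0,y0,.17)
from scipy.optimize import least_squares
def res(p,P):
    x0,y0,a,t=p; z=np.array([-np.sin(t)*np.cos(a),-np.sin(t)*np.sin(a),np.cos(t)])
    d=P-np.array([x0,y0,.17]); h=d@z; r=np.linalg.norm(d-np.outer(h,z),axis=1); return r-.05
c=np.array([-np.sin(.5585),0,np.cos(.5585)]); h=(b-np.array([.567,.004,.17]))@c
b=b[(h<-.045)&(h>-.135)]
f=least_squares(lambda p:np.r_[res(np.r_[p,.5585],b)],[.567,.004,0],loss='soft_l1',f_scale=.002); print(len(b),f.x,np.degrees(f.x[2]),np.abs(f.fun).mean())
E
```

```text
clock: 6.9
ee_pos: [0.8376, 0.0032, 0.3781]
orientation: [[0.892, 0.45, 0.038], [0.45, -0.893, 0.012], [0.039, 0.006, -0.999]]
wrist_force: [1.8, -0.9, -0.7]
finger_gap: 0.0105
grasp_force: 58.8
308 [ 0.5642  0.0064 -0.0823] -4.718183635732132 0.0006976465511489432
```

```bash
python3 -m jog '[{"tx":-0.005,"ty":0.025,"tz":0,"spin":0.18,"gripper":0.0},{"tx":-0.01,"ty":0.05,"tz":0,"spin":0.36,"gripper":0.0},{"tx":-0.013,"ty":0.075,"tz":0,"spin":0.55,"gripper":0.0},{"tx":0.04,"ty":0.107,"tz":0,"spin":0.55,"gripper":0.0},{"tx":0.413,"ty":0.335,"tz":0,"spin":0.55,"gripper":0.0},{"tx":0.413,"ty":0.335,"tz":0,"spin":0.55,"gripper":0.0},{"tx":0.413,"ty":0.335,"tz":0,"spin":0.55,"gripper":0.0},{"tx":0.413,"ty":0.335,"tz":0,"spin":0.55,"gripper":0.0},{"tx":0.413,"ty":0.335,"tz":0,"spin":0.55,"gripper":0.0},{"tx":0.413,"ty":0.335,"tz":0,"spin":0.55,"gripper":0.0}]' 60; python3 -c "
from h import *
s=sensors.sense();print(s['q'],np.hypot(*s['ee_pos'][:2]),s['orientation'])"
```

```text
clock: 8.15
ee_pos: [0.9786, -0.0797, 0.3187]
orientation: [[0.994, -0.082, 0.078], [-0.083, -0.996, 0.009], [0.077, -0.015, -0.997]]
wrist_force: [-0.1, -0.6, -0.7]
finger_gap: 0.011
grasp_force: 58.9
[-10.8818  63.9671  12.0325   1.37    99.723   84.1506] 0.9818519997333934 [[ 0.9936 -0.0822  0.0776]
 [-0.0832 -0.9965  0.0091]
 [ 0.0766 -0.0155 -0.9969]]
```

```bash
python3 -m jog '[{"tx":0.3,"ty":0,"tz":0,"spin":0,"gripper":0.0}]' 60 | grep -E "ee|ori"; python3 -m jog '[{"tx":0.3,"ty":0,"tz":0,"spin":0,"gripper":0.0}]' | grep -E "ee|ori";python3 -m jog '[{"tx":0.3,"ty":0,"tz":0,"spin":0,"gripper":0.0},{"tx":0.3,"ty":0,"tz":0,"spin":0,"gripper":0.0}]'| grep -E "ee|ori"; python3 -m jog '[{"tx":0.3,"ty":0,"tz":-0.2,"spin":0,"gripper":0.0},{"tx":0.3,"ty":0,"tz":-0.2,"spin":0,"gripper":0.0}]'
```

```text
ee_pos: [0.9904, -0.0807, 0.3075]
orientation: [[0.99, -0.082, 0.112], [-0.083, -0.996, 0.006], [0.111, -0.016, -0.994]]
ee_pos: [1.0013, -0.0816, 0.2978]
orientation: [[0.986, -0.082, 0.144], [-0.084, -0.996, 0.004], [0.143, -0.016, -0.99]]
ee_pos: [1.0141, -0.0827, 0.2853]
orientation: [[0.98, -0.082, 0.181], [-0.084, -0.996, 0.001], [0.181, -0.016, -0.983]]
clock: 8.9
ee_pos: [1.0063, -0.083, 0.3394]
orientation: [[0.972, -0.082, 0.218], [-0.084, -0.996, -0.003], [0.217, -0.016, -0.976]]
wrist_force: [0.0, 0.1, -0.3]
finger_gap: 0.0106
grasp_force: 58.9
```

```bash
J="python3 -m jog"; 
python3 -m jog '[{"tx":0.3,"ty":0,"tz":-0.05,"spin":0,"gripper":0.0}]' 60 >/dev/null
python3 -m jog '[{"tx":0.3,"ty":0,"tz":-0.05,"spin":0,"gripper":0.0}]' >/dev/null
python3 -m jog '[{"tx":0.3,"ty":0,"tz":-0.05,"spin":0,"gripper":0.0}]' >/dev/null
python3 -m jog '[{"tx":0.3,"ty":0,"tz":-0.05,"spin":0,"gripper":0.0}]' >/dev/null
python3 -m jog '[{"tx":0.3,"ty":0,"tz":-0.05,"spin":0,"gripper":0.0}]' >/dev/null
python3 -m jog '[{"tx":0.3,"ty":0,"tz":-0.05,"spin":0,"gripper":0.0}]'
```

```text
clock: 9.65
ee_pos: [1.0375, -0.087, 0.3944]
orientation: [[0.907, -0.082, 0.413], [-0.082, -0.996, -0.019], [0.413, -0.016, -0.911]]
wrist_force: [-0.0, 0.7, -0.9]
finger_gap: 0.0106
grasp_force: 58.9
```

```bash
python3 -m jog '[{"tx":0.3,"ty":0,"tz":-0.05,"spin":0,"gripper":0.0}]' >/dev/null
python3 -m jog '[{"tx":0.3,"ty":0,"tz":-0.05,"spin":0,"gripper":0.0}]' |grep ori
python3 -m jog '[{"tx":0.3,"ty":0,"tz":-0.05,"spin":0,"gripper":0.0}]'|grep ori
python3 -m jog '[{"tx":0,"ty":0,"tz":0,"spin":0,"gripper":0.0}]'
```

```text
orientation: [[0.877, -0.082, 0.473], [-0.08, -0.996, -0.025], [0.474, -0.016, -0.881]]
orientation: [[0.861, -0.082, 0.502], [-0.079, -0.996, -0.027], [0.503, -0.016, -0.864]]
clock: 10.15
ee_pos: [1.0426, -0.0883, 0.4449]
orientation: [[0.86, -0.082, 0.504], [-0.079, -0.996, -0.028], [0.504, -0.016, -0.863]]
wrist_force: [-0.8, -0.4, -1.4]
finger_gap: 0.0113
grasp_force: 58.9
```

```bash
python3 -m jog '[{"tx":0.3,"ty":0,"tz":-0.05,"spin":0,"gripper":0.0}]'|grep ori
python3 -m jog '[{"tx":-0.06,"ty":-0.005,"tz":-0.015,"spin":0,"gripper":0.0},{"tx":-0.11,"ty":-0.01,"tz":-0.03,"spin":0,"gripper":0.0},{"tx":-0.165,"ty":-0.014,"tz":-0.04,"spin":0,"gripper":0.0},{"tx":-0.22,"ty":-0.018,"tz":-0.054,"spin":0,"gripper":0.0},{"tx":-0.275,"ty":-0.023,"tz":-0.068,"spin":0,"gripper":0.0},{"tx":-0.33,"ty":-0.028,"tz":-0.08,"spin":0,"gripper":0.0},{"tx":-0.385,"ty":-0.032,"tz":-0.094,"spin":0,"gripper":0.0},{"tx":-0.44,"ty":-0.037,"tz":-0.108,"spin":0,"gripper":0.0},{"tx":-0.495,"ty":-0.042,"tz":-0.12,"spin":0,"gripper":0.0},{"tx":-0.54,"ty":-0.045,"tz":-0.13,"spin":0,"gripper":0.0},{"tx":-0.562,"ty":-0.047,"tz":-0.137,"spin":0,"gripper":0.0},{"tx":-0.562,"ty":-0.047,"tz":-0.137,"spin":0,"gripper":0.0}]'
python3 - <<'E'
from h import *
s=snap('wrist','w2.png'); np.savez('pics/w2',**s); st=sensors.sense(); print(st['ee_pos'],st['q'])
E
```

```text
orientation: [[0.847, -0.082, 0.526], [-0.079, -0.996, -0.029], [0.526, -0.017, -0.85]]
clock: 11.78
ee_pos: [0.4993, 0.0065, 0.2794]
orientation: [[0.844, -0.082, 0.531], [-0.078, -0.996, -0.03], [0.531, -0.016, -0.847]]
wrist_force: [-0.5, 0.3, -0.7]
finger_gap: 0.0106
grasp_force: 58.9
[0.5004 0.0061 0.2803] [-13.5619 -25.0658 129.441    7.8604  44.1388  77.3205]
```

View pics/w2.png

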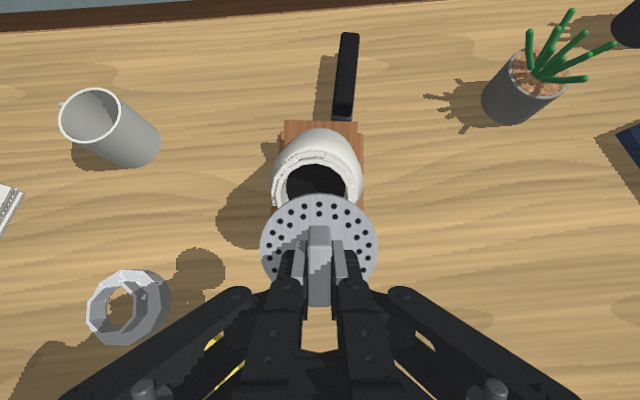

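The disk is held at (318,245), just nearer than the mouth at (316,185), with the tool leaning 32°. I'll refine the jar's axis from this wrist cloud.

Run:
```python
from h import *
from scipy.optimize import least_squares
W=dict(np.load('pics/w2.npz')); Pw=cloud(W); T=cloud(dict(np.load('pics/top.npz')))
t=np.radians(32)
def ax(a): return np.array([-np.sin(t)*np.cos(a),-np.sin(t)*np.sin(a),np.cos(t)])
def rh(p,P):
    z=ax(p[2]); d=P-np.array([p[0],p[1],.17]); h=d@z; return np.linalg.norm(d-np.outer(h,z),axis=1),h
for name,C in(('top',T),('wrist',Pw)):
    Q=C.reshape(-1,3); Q=Q[~np.isnan(Q).any(1)]
    p=np.array([.5642,.0064,-.06])
    for it in range(4):
        r,h=rh(p,Q); b=Q[(h<-.04)&(h>-.135)&(r<.058)&(Q[:,2]>.06)&(r>.04)]
        # rim: points near h~0, r 31..35
        m=Q[(abs(h)<.008)&(r>.029)&(r<.0365)&((Q[:,0]>.575)|(name=='top'))]
        def f(q):
            rb,hb=rh(q,b); rm,hm=rh(q,m); return np.r_[(rb-.05)/len(b)**.5,hm/len(m)**.5]
        p=least_squares(f,p,loss='soft_l1',f_scale=2e-4).x
    print(name,len(b),len(m),p,np.degrees(p[2]),'rim h,r',np.median(rh(p,m)[1]),np.mean(rh(p,m)[0]))
    r,h=rh(p,Q); 
    # rim centre laterally: symmetric extents
    s=(abs(h)<.01)&(r>.02)&(r<.037); print(Q[s][:,1].min(),Q[s][:,1].max())
    # stand edges: wood points, low
    F=(W if name=='wrist' else dict(np.load('pics/top.npz')))['frame'].reshape(-1,3).astype(int)
# disk in hand: flange plane/centre from wrist cloud
st=sensors.sense(); R=st['orientation']; L=(Pw-st['ee_pos'])@R
m=(abs(L[...,0])<.05)&(abs(L[...,1])<.05)&(L[...,2]>.012)&(L[...,2]<.035)
q=L[m]; print('disk tool frame',len(q),q.min(0),q.max(0),q.mean(0)); (c,rad)=cv2.minEnclosingCircle(q[:,:2].astype(np.float32)*1000);print(c,rad)
A=np.c_[q[:,:2],np.ones(len(q))]; print('plane',np.linalg.lstsq(A,q[:,2],rcond=None)[0])
```

```text
top 819 255 [ 0.5653  0.0078 -0.121 ] -6.93209182631326 rim h,r -0.0013632003161608373 0.03333048636930076
-0.028295356134486225 0.04447140237275022
wrist 880 522 [ 0.5638  0.0068 -0.0981] -5.6193615952075975 rim h,r 0.00014767813624654328 0.03429902766323501
-0.029798748955795158 0.04350662132688404
disk tool frame 5596 [-0.0219 -0.0345  0.012 ] [0.0318 0.0335 0.025 ] [ 0.0106 -0.0006  0.0202]
(-2.429677724838257, -0.3375025689601898) 34.27181625366211
plane [0.0296 0.0114 0.0199]
```

```bash
python3 -m jog '[{"tx":-0.001,"ty":-0.003,"tz":0.04,"spin":0,"gripper":0.0},{"tx":-0.002,"ty":-0.0045,"tz":0.07,"spin":0,"gripper":0.0},{"tx":-0.002,"ty":-0.0045,"tz":0.085,"spin":0,"gripper":0.0},{"tx":-0.002,"ty":-0.0045,"tz":0.085,"spin":0,"gripper":0.0},{"tx":-0.002,"ty":-0.0045,"tz":0.085,"spin":0,"gripper":0.0}]'
python3 - <<'E'
from h import *
st=sensors.sense(); T=np.array([.5543,.0076,.1908]); print((T-st['ee_pos'])@st['orientation'],st['q'])
E
```

```text
clock: 12.45
ee_pos: [0.5448, 0.0081, 0.2072]
orientation: [[0.844, -0.082, 0.53], [-0.078, -0.996, -0.03], [0.531, -0.016, -0.847]]
wrist_force: [0.0, 0.4, -0.8]
finger_gap: 0.0106
grasp_force: 58.9
[-0.0007 -0.0001  0.0189] [-11.8318 -13.0052 128.5439   8.401   32.9449  77.3896]
```

```bash
python3 -m jog '[{"tx":0,"ty":0,"tz":0.007,"spin":0,"gripper":0.0},{"tx":0,"ty":0,"tz":0.011,"spin":0,"gripper":0.0},{"tx":0,"ty":0,"tz":0.014,"spin":0,"gripper":0.0},{"tx":0,"ty":0,"tz":0.014,"spin":0,"gripper":0.0}]' | grep -E "ee|force"; python3 -m jog '[{"tx":0,"ty":0,"tz":0.003,"spin":0,"gripper":0.0},{"tx":0,"ty":0,"tz":0.006,"spin":0,"gripper":0.0},{"tx":0,"ty":0,"tz":0.006,"spin":0,"gripper":0.0}]'
python3 - <<'E'
from h import *
st=sensors.sense(); T=np.array([.5543,.0076,.1908]); print((T-st['ee_pos'])@st['orientation'],st['wrist_force']@st['orientation'],st['ft_torque']@st['orientation'])
E
```

```text
ee_pos: [0.5511, 0.008, 0.1937]
wrist_force: [-0.5, 0.0, -0.1]
grasp_force: 58.9
clock: 13.32
ee_pos: [0.5533, 0.0086, 0.1909]
orientation: [[0.847, -0.08, 0.526], [-0.077, -0.997, -0.028], [0.527, -0.017, -0.85]]
wrist_force: [-25.3, 2.6, 18.8]
finger_gap: 0.0111
grasp_force: 64.3
[0.0008 0.0009 0.0006] [-11.7016  -0.8612 -29.3114] [-0.2985 -1.7158  0.1158]
```

```bash
python3 -m jog '[{"tx":0,"ty":0,"tz":-0.001,"spin":0,"gripper":0.0},{"tx":0,"ty":0,"tz":-0.001,"spin":0,"gripper":0.04},{"tx":0,"ty":0,"tz":-0.001,"spin":0,"gripper":0.04},{"tx":0,"ty":0,"tz":-0.03,"spin":0,"gripper":0.04},{"tx":0,"ty":0,"tz":-0.07,"spin":0,"gripper":0.04},{"tx":0,"ty":0,"tz":-0.11,"spin":0,"gripper":0.06},{"tx":0,"ty":0,"tz":-0.11,"spin":0,"gripper":0.085}]'
python3 - <<'E'
from h import *
s=snap('wrist'); np.savez('pics/w3',**s); im=cv2.resize(s['frame'][120:320,190:440,::-1],None,fx=3,fy=3,interpolation=cv2.INTER_CUBIC); cv2.imwrite('pics/w3.png',im); P=cloud(s)
t=np.radians(32)
a=np.radians(-5.7); n=np.array([-np.sin(t)*np.cos(a),-np.sin(t)*np.sin(a),np.cos(t)]); x=np.array([np.cos(t)*np.cos(a),np.cos(t)*np.sin(a),np.sin(t)]); y=np.cross(n,x)
L=(P-np.array([.5645,.0072,.17]))@np.c_[x,y,n]
m=(np.hypot(L[...,0],L[...,1])<.04)&(abs(L[...,2])<.012); q=L[m]
A=np.c_[q[:,:2],np.ones(len(q))]; print(len(q),'plane',np.linalg.lstsq(A,q[:,2],rcond=None)[0],cv2.minEnclosingCircle(q[:,:2].astype(np.float32)*1000), q.min(0),q.max(0))
m=(np.hypot(L[...,0],L[...,1])<.04)&(L[...,2]>.024)&(L[...,2]<.045);print('fin',L[m].mean(0),L[m].max(0))
E
```

```text
clock: 14.2
ee_pos: [0.4972, 0.0107, 0.2864]
orientation: [[0.841, -0.082, 0.536], [-0.078, -0.996, -0.031], [0.536, -0.015, -0.844]]
wrist_force: [1.2, -1.3, -0.1]
finger_gap: 0.0745
grasp_force: 0.0
4381 plane [-0.0505 -0.0055  0.0026] ((-0.001768057351000607, 0.014425245113670826), 39.96826934814453) [-0.0397 -0.0394 -0.012 ] [0.0397 0.0396 0.0113]
fin [-0.0005  0.0004  0.0314] [0.0154 0.0062 0.0338]
```

View pics/w3.png

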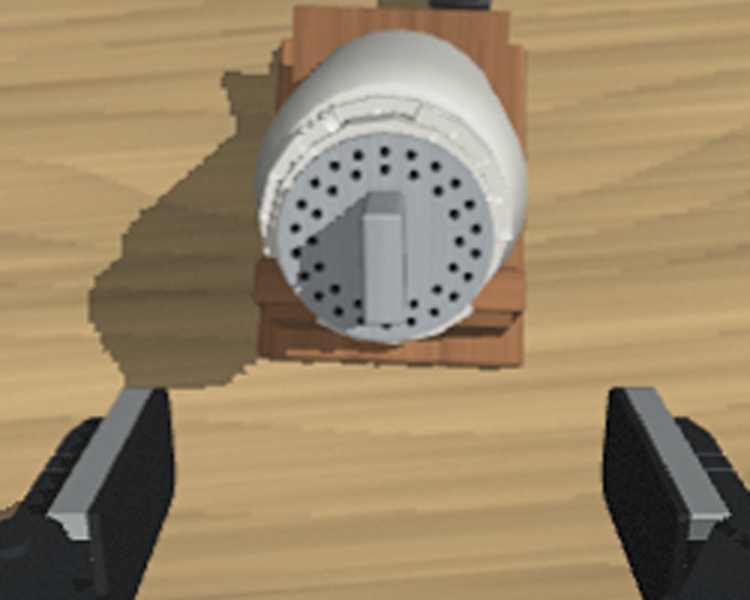

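The disk at (385,240) is flush and centred, with the fin top 31–34 mm out as expected. I'll look for the thread gaps in the depth and colour profile around the neck.

Run:
```python
from h import *
W=dict(np.load('pics/w3.npz'));P=cloud(W);g=W['frame'].mean(-1)
t=np.radians(32);a=np.radians(-5.7); n=np.array([-np.sin(t)*np.cos(a),-np.sin(t)*np.sin(a),np.cos(t)]); x=np.array([np.cos(t)*np.cos(a),np.cos(t)*np.sin(a),np.sin(t)]); y=np.cross(n,x)
B=np.c_[x,y,n]; M=np.array([.5645,.0072,.17])+.0003*0
L=(P-M)@B; r=np.hypot(L[...,0],L[...,1]);th=np.degrees(np.arctan2(L[...,1],L[...,0]))
for k in range(-180,180,10):
    m=(th>=k)&(th<k+10)&(r>.0362)&(r<.0405)&(abs(L[...,2])<.03)
    if m.sum()>2: print(k,m.sum(),np.round(1000*np.percentile(L[m][:,2],[10,50,90]),1),end=' | ')
# unwrapped picture: sample the colour at thread-top circle points & gap-level, via projection
K=np.array(W['K']);A=np.array(W['attitude']);o=np.array(W['origin'])
def proj(X):
    c=(X-o)@A; return cv2.projectPoints(c.reshape(-1,1,3),np.zeros(3),np.zeros(3),K,np.array([W['k1'],0,0,0,0.]))[0].reshape(-1,2)
TH=np.radians(np.arange(-180,180,.5)); RR=np.arange(.034,.044,.0001)
X=M+ (RR[:,None,None]*(np.cos(TH)[None,:,None]*x+np.sin(TH)[None,:,None]*y)) -.004*n
uv=proj(X.reshape(-1,3)).reshape(len(RR),len(TH),2).astype(np.float32)
im=cv2.remap(W['frame'][:,:,::-1],uv[...,0],uv[...,1],cv2.INTER_CUBIC)
cv2.imwrite('pics/un.png',cv2.resize(im,(800,400)))
```

```text
-180 8 [-3.7 -2.9 -2.5] | -170 8 [-3.2 -3.1 -1.2] | -160 9 [-3.4 -3.  -2.7] | -150 11 [-3.8 -2.7 -2. ] | -140 11 [-4.4 -3.3 -2.6] | -130 3 [-12.8 -12.6 -11.4] | -120 15 [-13.2 -12.4 -11.7] | -110 15 [-13.  -11.9 -11.2] | -100 14 [-9.4 -2.8 -1.8] | -90 26 [-3.5 -2.8 -2.2] | -80 30 [-3.6 -2.6 -1.7] | -70 29 [-3.6 -2.7 -1.9] | -60 39 [-16.   -3.2  -2.1] | -50 40 [-15.   -2.8  -2.3] | -40 48 [-19.6  -3.6  -2.1] | -30 52 [-16.9  -3.7  -2.2] | -20 49 [-16.1 -11.8  -2.6] | -10 42 [-29.7 -13.  -12.2] | 0 35 [-23.5 -12.7 -11.8] | 10 37 [-21.  -12.7 -11.9] | 20 46 [-14.2 -11.1  -3.2] | 30 43 [-20.3  -3.6  -2.5] | 40 40 [-9.8 -3.4 -2.7] | 50 29 [-4.1 -3.4 -2.6] | 60 30 [-4.4 -3.6 -2.6] | 70 28 [-4.4 -3.5 -2.5] | 80 29 [-4.2 -3.5 -3. ] | 90 28 [-4.6 -3.5 -2.9] | 100 16 [-4.2 -3.5 -2.8] | 110 5 [-13.9 -13.7 -13.2] | 140 7 [-3.8 -3.2 -3.1] | 150 7 [-3.5 -3.1 -2.5] | 160 6 [-4.3 -3.6 -3. ] | 170 5 [-3.9 -3.7 -3. ] |
```

View pics/un.png

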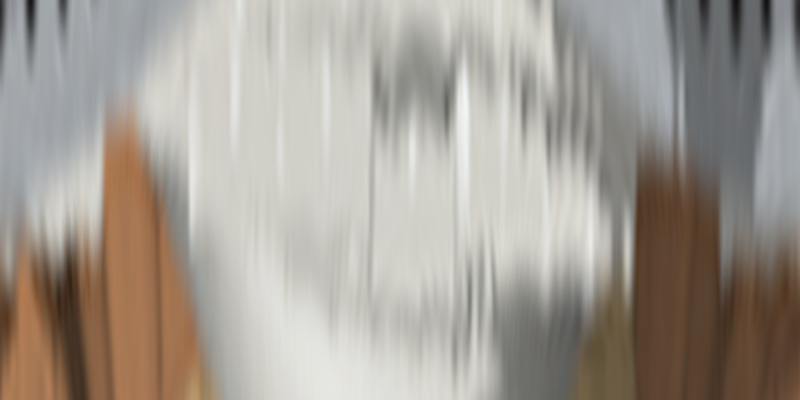

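The gaps in the jar frame are centred near 5°, 125° and −116°, so a ring pin at about 5° can drop straight in. Next I'll straighten the tool by working against the inner reach limit.

```bash
python3 -m jog '[{"tx":-0.05,"ty":0,"tz":-0.03,"spin":0,"gripper":0.085},{"tx":-0.1,"ty":0,"tz":-0.06,"spin":0,"gripper":0.085},{"tx":-0.2,"ty":0,"tz":-0.12,"spin":0,"gripper":0.085}]' | grep -E "ee|ori"
python3 -m jog '[{"tx":-0.2,"ty":0,"tz":-0.12,"spin":0,"gripper":0.085}]' | grep -E "ee|ori"
python3 -m jog '[{"tx":-0.2,"ty":0,"tz":-0.12,"spin":0,"gripper":0.085}]' | grep -E "ee|ori"
python3 -c "
from h import *
s=sensors.sense();print(s['q'])"
```

```text
ee_pos: [0.3633, 0.0329, 0.2847]
orientation: [[0.858, -0.089, 0.507], [-0.081, -0.996, -0.037], [0.508, -0.01, -0.861]]
ee_pos: [0.3527, 0.0522, 0.2792]
orientation: [[0.873, -0.095, 0.479], [-0.083, -0.996, -0.046], [0.481, 0.0, -0.877]]
ee_pos: [0.3383, 0.077, 0.2762]
orientation: [[0.885, -0.101, 0.455], [-0.084, -0.995, -0.059], [0.459, 0.014, -0.889]]
[ -2.5075 -51.1159 142.3701  -2.5343  61.5445  93.7803]
```

```bash
python3 -m jog '[{"tx":0.02,"ty":0.034,"tz":0.05,"spin":0,"gripper":0.085},{"tx":0.042,"ty":0.068,"tz":0.108,"spin":0,"gripper":0.085},{"tx":0.042,"ty":0.068,"tz":0.108,"spin":0,"gripper":0.085}]' | grep -E "ee|ori"
python3 -m jog '[{"tx":-0.18,"ty":0.02,"tz":-0.09,"spin":0,"gripper":0.085}]' | grep -E "ee|ori"
python3 -m jog '[{"tx":-0.18,"ty":0.02,"tz":-0.09,"spin":0,"gripper":0.085}]' | grep -E "ee|ori"
python3 -m jog '[{"tx":-0.18,"ty":0.02,"tz":-0.09,"spin":0,"gripper":0.085}]' | grep -E "ee|ori"
python3 -c "
from h import *
s=sensors.sense();print(s['q'])"
```

```text
ee_pos: [0.4171, -0.0009, 0.1961]
orientation: [[0.889, -0.101, 0.448], [-0.085, -0.995, -0.055], [0.451, 0.011, -0.892]]
ee_pos: [0.3896, 0.0014, 0.2207]
orientation: [[0.901, -0.101, 0.423], [-0.086, -0.995, -0.055], [0.426, 0.014, -0.905]]
ee_pos: [0.36, 0.004, 0.2535]
orientation: [[0.908, -0.102, 0.406], [-0.086, -0.995, -0.058], [0.41, 0.018, -0.912]]
ee_pos: [0.3369, 0.0077, 0.271]
orientation: [[0.918, -0.104, 0.384], [-0.086, -0.994, -0.062], [0.388, 0.024, -0.921]]
[-18.8794 -51.3596 142.2142   4.0979  66.6165  75.9161]
```

```bash
python3 -m jog '[{"tx":0.02,"ty":0.0,"tz":0.057,"spin":0,"gripper":0.085},{"tx":0.039,"ty":0.01,"tz":0.114,"spin":0,"gripper":0.085}]' | grep -E "ee|ori"
python3 -m jog '[{"tx":-0.2,"ty":0,"tz":0,"spin":0,"gripper":0.085}]' | grep -E "ee|ori"
python3 -m jog '[{"tx":-0.2,"ty":0,"tz":0,"spin":0,"gripper":0.085}]' | grep -E "ee|ori"
python3 -m jog '[{"tx":-0.2,"ty":0,"tz":0,"spin":0,"gripper":0.085}]' | grep -E "ee|ori"
python3 -c "
from h import *
s=sensors.sense();print(s['q'])"
```

```text
ee_pos: [0.4183, -0.0127, 0.182]
orientation: [[0.914, -0.103, 0.392], [-0.084, -0.994, -0.063], [0.397, 0.025, -0.918]]
ee_pos: [0.3958, -0.0059, 0.1656]
orientation: [[0.936, -0.105, 0.337], [-0.092, -0.994, -0.056], [0.341, 0.021, -0.94]]
ee_pos: [0.3875, 0.0019, 0.1746]
orientation: [[0.941, -0.107, 0.321], [-0.092, -0.994, -0.062], [0.325, 0.029, -0.945]]
ee_pos: [0.3755, 0.0119, 0.1803]
orientation: [[0.95, -0.109, 0.292], [-0.093, -0.993, -0.065], [0.297, 0.035, -0.954]]
[-14.0395 -33.3769 142.3258   0.5145  53.6602  81.6492]
```

```bash
python3 -m jog '[{"tx":-0.2,"ty":0.06,"tz":0.02,"spin":0,"gripper":0.085}]' | grep -E "ee|ori"
python3 -m jog '[{"tx":-0.2,"ty":0.06,"tz":0.02,"spin":0,"gripper":0.085}]' | grep -E "ee|ori"
python3 -m jog '[{"tx":-0.2,"ty":0.06,"tz":0.02,"spin":0,"gripper":0.085}]' | grep -E "ee|ori"
python3 -m jog '[{"tx":-0.2,"ty":0.06,"tz":0.02,"spin":0,"gripper":0.085}]' | grep -E "ee|ori"
python3 -m jog '[{"tx":-0.2,"ty":0.06,"tz":0.02,"spin":0,"gripper":0.085}]' | grep -E "ee|ori"
python3 -c "
from h import *
s=sensors.sense();print(s['q'],s['clock'])"
```

```text
ee_pos: [0.3656, 0.0025, 0.1843]
orientation: [[0.959, -0.107, 0.262], [-0.093, -0.994, -0.066], [0.267, 0.039, -0.963]]
ee_pos: [0.3538, -0.0097, 0.1906]
orientation: [[0.967, -0.109, 0.23], [-0.096, -0.993, -0.066], [0.236, 0.042, -0.971]]
ee_pos: [0.3396, -0.0235, 0.2002]
orientation: [[0.974, -0.109, 0.199], [-0.098, -0.993, -0.065], [0.205, 0.044, -0.978]]
ee_pos: [0.3223, -0.0395, 0.2129]
orientation: [[0.979, -0.109, 0.17], [-0.1, -0.993, -0.062], [0.176, 0.043, -0.983]]
ee_pos: [0.3006, -0.0579, 0.2286]
orientation: [[0.984, -0.109, 0.144], [-0.101, -0.993, -0.056], [0.149, 0.041, -0.988]]
[-31.4115 -45.2644 142.3446   1.6044  74.1533  64.3301] 16.875
```

```bash
python3 -m jog '[{"tx":0.04,"ty":0.04,"tz":0.03,"spin":0,"gripper":0.085},{"tx":0.075,"ty":0.075,"tz":0.055,"spin":0,"gripper":0.085}]' | grep -E "ee|ori"
python3 -m jog '[{"tx":-0.19,"ty":-0.05,"tz":0.03,"spin":0,"gripper":0.085}]' | grep -E "ori"
python3 -m jog '[{"tx":-0.19,"ty":-0.05,"tz":0.03,"spin":0,"gripper":0.085}]' | grep -E "ori"
python3 -m jog '[{"tx":-0.19,"ty":-0.05,"tz":0.03,"spin":0,"gripper":0.085}]' | grep -E "ori"
python3 -m jog '[{"tx":-0.19,"ty":-0.05,"tz":0.03,"spin":0,"gripper":0.085}]' | grep -E "ee|ori"
python3 -c "
from h import *
s=sensors.sense();print(s['q'],s['clock'])"
```

```text
ee_pos: [0.3764, -0.1452, 0.1913]
orientation: [[0.982, -0.111, 0.153], [-0.103, -0.993, -0.063], [0.159, 0.046, -0.986]]
orientation: [[0.987, -0.111, 0.114], [-0.108, -0.994, -0.032], [0.116, 0.019, -0.993]]
orientation: [[0.988, -0.11, 0.106], [-0.107, -0.994, -0.039], [0.109, 0.027, -0.994]]
orientation: [[0.991, -0.108, 0.081], [-0.106, -0.994, -0.031], [0.084, 0.022, -0.996]]
ee_pos: [0.28, -0.107, 0.2062]
orientation: [[0.993, -0.107, 0.056], [-0.106, -0.994, -0.022], [0.058, 0.016, -0.998]]
[-41.5665 -40.8191 142.3397   1.2151  75.255   54.2961] 17.625
```

Two more pushes, then I'll move over to the ring.

```bash
python3 -m jog '[{"tx":-0.19,"ty":-0.05,"tz":0.03,"spin":0,"gripper":0.085}]' | grep -E "ori"
python3 -m jog '[{"tx":-0.19,"ty":-0.05,"tz":0.03,"spin":0,"gripper":0.085}]' | grep -E "ori"
python3 -m jog '[{"tx":0,"ty":0,"tz":0,"spin":0,"gripper":0.085}]'
python3 - <<'E'
from h import *
P=cloud(dict(np.load('pics/top.npz')))
q=P[(P[...,2]>.044)&(P[...,2]<.06)&(np.hypot(P[...,0]-.4745,P[...,1]-.2668)<.036)]
d=q[:,:2]-[.4745,.2668]; 
# octagon yaw: outer support over directions
best=max(np.arange(0,45,1.),key=lambda a:-sum(max((d@[np.cos(np.radians(a+45*k)),np.sin(np.radians(a+45*k))]).max()-.0298,0)**2 for k in range(8)))
print(best,len(q))
E
```

```text
orientation: [[0.994, -0.107, 0.032], [-0.107, -0.994, -0.013], [0.033, 0.01, -0.999]]
orientation: [[0.994, -0.106, 0.011], [-0.106, -0.994, -0.005], [0.011, 0.004, -1.0]]
clock: 18.0
ee_pos: [0.237, -0.0912, 0.2504]
orientation: [[0.994, -0.108, 0.017], [-0.108, -0.994, -0.01], [0.018, 0.009, -1.0]]
wrist_force: [0.3, 0.1, 0.4]
finger_gap: 0.0852
grasp_force: 0.0
0.0 149
```

Run:
```python
from h import *
s=snap('wrist'); st=sensors.sense(); R=st['orientation']; print('cam in tool',(s['origin']-st['ee_pos'])@R); print(R.T@s['attitude'])
```

```text
cam in tool [ 0.0804  0.0002 -0.1308]
[[ 0.0008 -0.9503 -0.3114]
 [ 1.      0.0004  0.0014]
 [-0.0012 -0.3114  0.9503]]
```

```bash
python3 -m jog '[{"tx":0.05,"ty":-0.02,"tz":0,"spin":-0.1,"gripper":0.085},{"tx":0.1,"ty":-0.05,"tz":0,"spin":-0.22,"gripper":0.085},{"tx":0.13,"ty":-0.1,"tz":0,"spin":-0.34,"gripper":0.085},{"tx":0.15,"ty":-0.155,"tz":0,"spin":-0.46,"gripper":0.085},{"tx":0.165,"ty":-0.21,"tz":0,"spin":-0.58,"gripper":0.085},{"tx":0.18,"ty":-0.265,"tz":0,"spin":-0.7,"gripper":0.085},{"tx":0.195,"ty":-0.32,"tz":0.01,"spin":-0.82,"gripper":0.085},{"tx":0.21,"ty":-0.37,"tz":0.05,"spin":-0.94,"gripper":0.085},{"tx":0.2165,"ty":-0.41,"tz":0.09,"spin":-1.05,"gripper":0.085},{"tx":0.2165,"ty":-0.414,"tz":0.13,"spin":-1.05,"gripper":0.085},{"tx":0.2165,"ty":-0.414,"tz":0.13,"spin":-1.05,"gripper":0.085}]'
python3 - <<'E'
from h import *
s=snap('wrist'); np.savez('pics/w4',**s); P=cloud(s); st=sensors.sense(); print(st['ee_pos'],st['q'])
m=(P[...,2]>.046)&(P[...,2]<.058)&(np.hypot(P[...,0]-.4745,P[...,1]-.2668)<.045); q=P[m]
print(len(q),q.mean(0),cv2.minEnclosingCircle(q[:,:2].astype(np.float32)*1000))
K=np.array(s['K']);A=np.array(s['attitude']);o=np.array(s['origin'])
c=cv2.projectPoints(((np.array([[.4745,.2668,.03]])-o)@A).reshape(-1,1,3),np.zeros(3),np.zeros(3),K,np.array([s['k1'],0,0,0,0.]))[0].ravel();print(c)
x0,y0=int(c[0])-100,int(c[1])-75
x0,y0=max(x0,0),min(max(y0,0),250)
im=s['frame'][y0:y0+150,x0:x0+200,::-1]; print(x0,y0)
im=(255*(im/255.)**.6).astype(np.uint8)
cv2.imwrite('pics/w4.png',cv2.resize(im,(800,600),interpolation=cv2.INTER_CUBIC))
E
```

```text
clock: 19.42
ee_pos: [0.4939, 0.2965, 0.1128]
orientation: [[0.586, 0.81, 0.001], [0.81, -0.586, -0.011], [-0.008, 0.007, -1.0]]
wrist_force: [-0.8, -1.1, 0.3]
finger_gap: 0.0846
grasp_force: 0.0
[0.4959 0.2967 0.1161] [ 21.0839  12.349  109.7496  -0.6984  57.7505  57.3933]
1905 [0.4751 0.2679 0.0514] ((474.80328369140625, 267.6997985839844), 32.451656341552734)
[320.2482 249.9261]
220 174
```

View pics/w4.png

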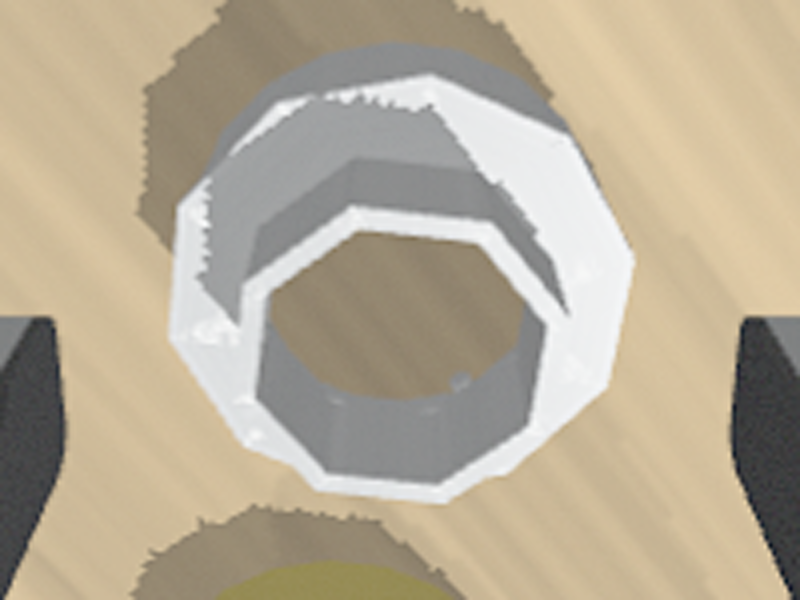

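The ring fills the crop, and a pin's inner end shows through the bore at crop (460,381), which is full-image (335,269). I'll compute its angle and the collar yaw.

Run:
```python
from h import *
s=dict(np.load('pics/w4.npz'));P=cloud(s);K=s['K'];A=s['attitude'];o=s['origin']
q=P[(P[...,2]>.046)&(P[...,2]<.058)&(np.hypot(P[...,0]-.4748,P[...,1]-.2677)<.036)][:,:2]
h=cv2.convexHull(q.astype(np.float32)*1000).reshape(-1,2)
ang=np.arange(0,45,.5)
from scipy.optimize import least_squares
def cost(a,full=False):
    N=np.array([[np.cos(np.radians(a+45*k)),np.sin(np.radians(a+45*k))] for k in range(8)])
    sup=(h@N.T).max(0); c=least_squares(lambda c:sup-N@c-30,[475,267]); return (c.x,c.fun) if full else c.cost
c=[cost(a) for a in ang]; b=ang[np.argmin(c)]; ctr,f=cost(b,True); print('yaw flats',b,min(c),np.round(c[::6],1),'ctr',ctr,f)
for px in((335,269.3),(335,271)):
    d=A@np.r_[cv2.undistortPoints(np.array([[px]]),K,np.array([s['k1'],0,0,0,0.])).ravel(),1]
    X=o+d*(.0045-o[2])/d[2]; v=X[:2]-ctr/1000; print(X,np.hypot(*v),np.degrees(np.arctan2(v[1],v[0])))
```

```text
yaw flats 1.0 0.77917008536264 [ 0.9  1.3  3.4  6.7 10.9 15.  18.4 20.7 21.4 20.7 18.5 15.1 11.1  6.8
  3.1] ctr [474.5527 267.6019] [0.2873 0.6491 0.4704 0.1322 0.368  0.4252 0.7064 0.0225]
[0.4657 0.2306 0.0045] 0.03805929603472195 -103.37468780194442Traceback (most recent call last):
  File "<stdin>", line 12, in <module>
cv2.error: OpenCV(4.12.0) /io/opencv/modules/calib3d/src/undistort.dispatch.cpp:538: error: (-215:Assertion failed) npoints >= 0 && src.isContinuous() && (depth == CV_32F || depth == CV_64F) in function 'undistortPoints'
```

The pin is at az −104°, consistent with collar yaw 0.8° and 120° pin spacing. I'll align with the flats at az −44° and descend.

```bash
python3 -m jog '[{"tx":-0.018,"ty":0,"tz":0.01,"spin":0.07,"gripper":0.0854},{"tx":-0.036,"ty":0,"tz":0.03,"spin":0.14,"gripper":0.0854},{"tx":-0.036,"ty":0,"tz":0.035,"spin":0.14,"gripper":0.0854},{"tx":-0.036,"ty":0,"tz":0.035,"spin":0.14,"gripper":0.0854}]'
python3 - <<'E'
from h import *
st=sensors.sense(); T=np.array([.4747,.2677,.044]); R=st['orientation']; print((T-st['ee_pos'])@R,np.degrees(np.arctan2(R[1,1],R[0,1])))
E
```

```text
clock: 19.98
ee_pos: [0.4782, 0.2678, 0.0858]
orientation: [[0.694, 0.719, 0.015], [0.72, -0.694, -0.005], [0.006, 0.014, -1.0]]
wrist_force: [-0.8, 0.2, 0.1]
finger_gap: 0.0853
grasp_force: 0.0
[-0.0028 -0.003   0.0418] -43.98372958063486
```

```bash
python3 -m jog '[{"tx":-0.003,"ty":-0.003,"tz":0.02,"spin":0,"gripper":0.0854},{"tx":-0.003,"ty":-0.003,"tz":0.042,"spin":0,"gripper":0.0854},{"tx":-0.003,"ty":-0.003,"tz":0.042,"spin":0,"gripper":0.0854},{"tx":-0.003,"ty":-0.003,"tz":0.042,"spin":0,"gripper":0.04},{"tx":-0.003,"ty":-0.003,"tz":0.042,"spin":0,"gripper":0.04},{"tx":-0.003,"ty":-0.003,"tz":0.042,"spin":0,"gripper":0.04}]' 60;  python3 - <<'E'
from h import *
st=sensors.sense(); R=st['orientation']; print(st['ee_pos'],(np.array([.4746,.2677,.026])-st['ee_pos'])@R)
E
```

```text
clock: 20.72
ee_pos: [0.4751, 0.2679, 0.0446]
orientation: [[0.694, 0.719, 0.017], [0.719, -0.694, -0.005], [0.008, 0.015, -1.0]]
wrist_force: [1.2, 0.4, 4.5]
finger_gap: 0.0586
grasp_force: 66.4
[0.4751 0.2679 0.0446] [-0.0007 -0.0005  0.0186]
```

```bash
python3 -m jog '[{"tx":0,"ty":0,"tz":-0.05,"spin":0,"gripper":0.04},{"tx":0,"ty":0.02,"tz":-0.105,"spin":0.05,"gripper":0.04},{"tx":0,"ty":0.05,"tz":-0.15,"spin":0.1,"gripper":0.04},{"tx":0,"ty":0.08,"tz":-0.2,"spin":0.15,"gripper":0.04},{"tx":0,"ty":0.12,"tz":-0.24,"spin":0.2,"gripper":0.04},{"tx":0,"ty":0.17,"tz":-0.27,"spin":0.25,"gripper":0.04},{"tx":0.01,"ty":0.23,"tz":-0.29,"spin":0.29,"gripper":0.04},{"tx":0.01,"ty":0.29,"tz":-0.3,"spin":0.29,"gripper":0.04},{"tx":0.01,"ty":0.35,"tz":-0.306,"spin":0.29,"gripper":0.04},{"tx":0.017,"ty":0.41,"tz":-0.306,"spin":0.29,"gripper":0.04},{"tx":0.017,"ty":0.47,"tz":-0.306,"spin":0.29,"gripper":0.04},{"tx":0.017,"ty":0.52,"tz":-0.306,"spin":0.29,"gripper":0.04}]' 60
```

```text
clock: 22.22
ee_pos: [0.8563, -0.0816, 0.3539]
orientation: [[0.872, 0.49, 0.01], [0.49, -0.872, -0.006], [0.006, 0.01, -1.0]]
wrist_force: [0.4, -0.2, -1.2]
finger_gap: 0.0588
grasp_force: 65.8
```

```bash
python3 -m jog '[{"tx":0.05,"ty":0.034,"tz":0,"spin":0,"gripper":0.04},{"tx":0.098,"ty":0.069,"tz":0,"spin":0,"gripper":0.04}]' >/dev/null
python3 -m jog '[{"tx":0.246,"ty":0.171,"tz":0,"spin":0,"gripper":0.04}]' | grep -E "ee|ori"
python3 -m jog '[{"tx":0.246,"ty":0.171,"tz":-0.05,"spin":0,"gripper":0.04}]' >/dev/null
python3 -m jog '[{"tx":0.246,"ty":0.171,"tz":-0.05,"spin":0,"gripper":0.04}]' >/dev/null
python3 -m jog '[{"tx":0.246,"ty":0.171,"tz":-0.05,"spin":0,"gripper":0.04}]' | grep -E "ee|ori"
python3 -m jog '[{"tx":0.246,"ty":0.171,"tz":-0.05,"spin":0,"gripper":0.04}]' >/dev/null
python3 -m jog '[{"tx":0.246,"ty":0.171,"tz":-0.05,"spin":0,"gripper":0.04}]' >/dev/null
python3 -m jog '[{"tx":0.246,"ty":0.171,"tz":-0.05,"spin":0,"gripper":0.04}]' >/dev/null
python3 -m jog '[{"tx":0.246,"ty":0.171,"tz":-0.05,"spin":0,"gripper":0.04}]'
```

```text
ee_pos: [0.9646, -0.0915, 0.3336]
orientation: [[0.871, 0.49, 0.043], [0.491, -0.871, -0.009], [0.033, 0.028, -0.999]]
ee_pos: [0.9913, -0.0934, 0.3345]
orientation: [[0.861, 0.484, 0.154], [0.492, -0.87, -0.02], [0.124, 0.093, -0.988]]
clock: 23.48
ee_pos: [1.0188, -0.096, 0.3529]
orientation: [[0.837, 0.467, 0.287], [0.495, -0.868, -0.032], [0.234, 0.169, -0.957]]
wrist_force: [0.4, 0.5, -0.5]
finger_gap: 0.0583
grasp_force: 65.8
```

```bash
python3 -m jog '[{"tx":0.246,"ty":0.171,"tz":-0.05,"spin":0,"gripper":0.04}]' >/dev/null
python3 -m jog '[{"tx":0.246,"ty":0.171,"tz":-0.05,"spin":0,"gripper":0.04}]' >/dev/null
python3 -m jog '[{"tx":0.246,"ty":0.171,"tz":-0.05,"spin":0,"gripper":0.04}]' >/dev/null
python3 -m jog '[{"tx":0.246,"ty":0.171,"tz":-0.05,"spin":0,"gripper":0.04}]' >/dev/null
python3 -m jog '[{"tx":0.246,"ty":0.171,"tz":-0.05,"spin":0,"gripper":0.04}]' >/dev/null
python3 -m jog '[{"tx":0.246,"ty":0.171,"tz":-0.05,"spin":0,"gripper":0.04}]' | grep ori
python3 -m jog '[{"tx":0,"ty":0,"tz":0,"spin":0,"gripper":0.04}]'
```

```text
orientation: [[0.772, 0.422, 0.476], [0.502, -0.863, -0.05], [0.39, 0.277, -0.878]]
clock: 24.35
ee_pos: [1.04, -0.0975, 0.4324]
orientation: [[0.771, 0.421, 0.477], [0.502, -0.863, -0.05], [0.391, 0.278, -0.877]]
wrist_force: [0.3, 0.5, -0.7]
finger_gap: 0.0586
grasp_force: 65.9
```

```bash
python3 -m jog '[{"tx":0.246,"ty":0.171,"tz":-0.05,"spin":0,"gripper":0.04}]' >/dev/null
python3 -m jog '[{"tx":0.246,"ty":0.171,"tz":-0.05,"spin":0,"gripper":0.04}]' >/dev/null
python3 -m jog '[{"tx":0,"ty":0,"tz":0,"spin":0,"gripper":0.04}]' | grep ori
cat > tgt.py <<'E'
from h import *
import sys
t=np.radians(32);a=np.radians(-5.7)
n=np.array([-np.sin(t)*np.cos(a),-np.sin(t)*np.sin(a),np.cos(t)]); x=np.array([np.cos(t)*np.cos(a),np.cos(t)*np.sin(a),np.sin(t)]); y=np.cross(n,x)
M=np.array([.5641,.0076,.17])
def show(h):
    st=sensors.sense(); R=st['orientation']; T=M+h*n-R@np.array([-.0007,0,.0186])
    d=st['ee_pos']+R@np.array([-.0007,0,.0186])-M
    print('move',(T-st['ee_pos'])@R,'| ring h',d@n,'off',d@x,d@y,'tilt err',np.degrees(np.arccos(min(1,-R[:,2]@n))),'tool x jar angle',np.degrees(np.arctan2(R[:,0]@y,R[:,0]@x)),'q',st['q'],'F tool',st['wrist_force']@R,'t',st['clock'],'gap',st['finger_gap'])
if __name__=='__main__': show(float(sys.argv[1]))
E
python3 tgt.py .12
```

```text
orientation: [[0.743, 0.402, 0.535], [0.505, -0.861, -0.055], [0.438, 0.312, -0.843]]
move [-0.4309 -0.3743 -0.1482] | ring h -0.022728278404829893 off 0.5692470667824362 -0.05757110119816595 tilt err 0.555462533939757 tool x jar angle 35.21888893920854 q [-11.5695  57.0316  12.0301   3.1008  78.5377  49.2128] F tool [-0.8398 -0.3416  0.7759] t 24.725 gap 0.05840591191458236
```

```bash
python3 -m jog '[{"tx":-0.039,"ty":-0.034,"tz":-0.013,"spin":0,"gripper":0.04},{"tx":-0.078,"ty":-0.068,"tz":-0.027,"spin":0,"gripper":0.04},{"tx":-0.117,"ty":-0.102,"tz":-0.04,"spin":0,"gripper":0.04},{"tx":-0.156,"ty":-0.136,"tz":-0.054,"spin":0,"gripper":0.04},{"tx":-0.196,"ty":-0.17,"tz":-0.067,"spin":0,"gripper":0.04},{"tx":-0.235,"ty":-0.204,"tz":-0.08,"spin":0,"gripper":0.04},{"tx":-0.274,"ty":-0.238,"tz":-0.094,"spin":0,"gripper":0.04},{"tx":-0.313,"ty":-0.272,"tz":-0.107,"spin":0,"gripper":0.04},{"tx":-0.352,"ty":-0.306,"tz":-0.12,"spin":0,"gripper":0.04},{"tx":-0.4,"ty":-0.345,"tz":-0.137,"spin":0,"gripper":0.04},{"tx":-0.431,"ty":-0.374,"tz":-0.148,"spin":0,"gripper":0.04},{"tx":-0.431,"ty":-0.374,"tz":-0.148,"spin":0,"gripper":0.04}]'; python3 tgt.py .04
```

```text
clock: 26.22
ee_pos: [0.4885, 0.016, 0.2842]
orientation: [[0.746, 0.404, 0.53], [0.505, -0.861, -0.054], [0.434, 0.308, -0.846]]
wrist_force: [0.8, 0.1, -0.9]
finger_gap: 0.0588
grasp_force: 65.9
move [0.0033 0.0027 0.0786] | ring h 0.1185777477281018 off -0.0045085543262347585 0.000394900038001735 tilt err 0.18321327237537738 tool x jar angle 35.23787253321615 q [-11.543  -27.0985 130.3497   4.3228  44.7875  46.7409] F tool [ 0.2492 -0.0015  1.1348] t 26.225 gap 0.05883962595628829
```

```bash
python3 -m jog '[{"tx":0.0033,"ty":0.0027,"tz":0.04,"spin":0,"gripper":0.04},{"tx":0.0033,"ty":0.0027,"tz":0.065,"spin":0,"gripper":0.04},{"tx":0.0033,"ty":0.0027,"tz":0.073,"spin":0,"gripper":0.04},{"tx":0.0033,"ty":0.0027,"tz":0.073,"spin":0,"gripper":0.04}]' >/dev/null; python3 tgt.py .0105
```

```text
move [-0.0034 -0.0035  0.0353] | ring h 0.04579017204317969 off 0.00466432124725089 -0.0008383573334165451 tilt err 0.3269344533951538 tool x jar angle 35.200480706924566 q [-11.0216 -16.1114 128.786    4.7537  35.2117  46.4119] F tool [0.1294 0.426  0.7525] t 26.725 gap 0.058295594148097006
```

```bash
python3 -m jog '[{"tx":-0.003,"ty":-0.003,"tz":0.008,"spin":0,"gripper":0.04},{"tx":-0.003,"ty":-0.003,"tz":0.014,"spin":0,"gripper":0.04},{"tx":-0.003,"ty":-0.003,"tz":0.014,"spin":0,"gripper":0.04},{"tx":-0.003,"ty":-0.003,"tz":0.014,"spin":0,"gripper":0.04}]' >/dev/null; python3 tgt.py .0105
```

```text
move [0.     0.     0.0214] | ring h 0.03188717546079424 off -0.00016187730534793473 1.2434887909743443e-05 tilt err 0.3349368617415346 tool x jar angle 35.20703219795655 q [-10.8601 -14.5122 129.1446   4.8526  33.2394  46.3679] F tool [-1.326  -0.1099  0.8817] t 27.225 gap 0.058234140908343314
```

Centred with no contact. I'll lower it through the gaps in steps.

```bash
python3 -m jog '[{"tx":0,"ty":0,"tz":0.004,"spin":0,"gripper":0.04},{"tx":0,"ty":0,"tz":0.008,"spin":0,"gripper":0.04},{"tx":0,"ty":0,"tz":0.010,"spin":0,"gripper":0.04},{"tx":0,"ty":0,"tz":0.010,"spin":0,"gripper":0.04}]' >/dev/null; python3 tgt.py .0105; python3 -m jog '[{"tx":0,"ty":0,"tz":0.003,"spin":0,"gripper":0.04},{"tx":0,"ty":0,"tz":0.006,"spin":0,"gripper":0.04},{"tx":0,"ty":0,"tz":0.006,"spin":0,"gripper":0.04}]' >/dev/null; python3 tgt.py .0105
```

```text
move [0.0005 0.0003 0.0109] | ring h 0.02143412979318677 off -0.000566410678644437 -3.96880792359873e-05 tilt err 0.2752880540009297 tool x jar angle 35.199281818777 q [-10.7996 -12.9663 128.9241   4.9563  31.9761  46.2781] F tool [-0.6236 -0.1433  1.0388] t 27.725 gap 0.058342366383211886
move [0.0005 0.0003 0.0049] | ring h 0.015408214683923617 off -0.0006208866586334765 -2.5587632793079564e-05 tilt err 0.2686605322738097 tool x jar angle 35.2026506297254 q [-10.7594 -12.0631 128.7756   5.0241  31.2278  46.2167] F tool [-0.3626 -0.4505  0.8255] t 28.1 gap 0.058712167505262376
```

```bash
python3 -m jog '[{"tx":0.0003,"ty":0,"tz":0.003,"spin":0,"gripper":0.04},{"tx":0.0003,"ty":0,"tz":0.006,"spin":0,"gripper":0.04},{"tx":0.0003,"ty":0,"tz":0.006,"spin":0,"gripper":0.04}]' >/dev/null; python3 tgt.py .0105
```

```text
move [-0.0004 -0.     -0.0002] | ring h 0.01027162405786769 off 0.00033080836373274394 0.0002127234330423441 tilt err 0.2795795546255594 tool x jar angle 35.22392993287048 q [-10.6856 -11.2077 128.517    5.0449  30.6154  46.2131] F tool [-2.4924 -1.1679 -7.2576] t 28.475 gap 0.058774945708528425
```

```bash
python3 -m jog '[{"tx":0,"ty":0,"tz":0.0,"spin":0.12,"gripper":0.04},{"tx":0,"ty":0,"tz":0.0,"spin":0.24,"gripper":0.04},{"tx":0,"ty":0,"tz":0.0005,"spin":0.36,"gripper":0.04},{"tx":0,"ty":0,"tz":0.001,"spin":0.48,"gripper":0.04},{"tx":0,"ty":0,"tz":0.002,"spin":0.6,"gripper":0.04},{"tx":0,"ty":0,"tz":0.002,"spin":0.6,"gripper":0.04}]' 80; python3 tgt.py .005; python3 -c "
from h import *
s=sensors.sense();print(s['ft_torque']@s['orientation'])"
```

```text
clock: 29.22
ee_pos: [0.5511, 0.0092, 0.1943]
orientation: [[0.842, -0.09, 0.532], [-0.071, -0.996, -0.055], [0.535, 0.008, -0.845]]
wrist_force: [-9.9, 0.2, 9.1]
finger_gap: 0.0582
grasp_force: 86.1
move [-0.0012  0.0002  0.004 ] | ring h 0.008962240499911641 off 0.0011510499179029584 0.00020778468602697479 tilt err 0.37084412835713176 tool x jar angle 0.7194621558157493 q [-10.7096 -10.9696 128.4128   5.0614  30.3937  80.6771] F tool [ -3.4657   0.7963 -12.9939] t 29.225 gap 0.058152092965507975
[-0.4526 -0.9085  0.3313]
```

```bash
python3 -m jog '[{"tx":-0.0003,"ty":0,"tz":0.0004,"spin":0.12,"gripper":0.04},{"tx":-0.0006,"ty":0,"tz":0.001,"spin":0.24,"gripper":0.04},{"tx":-0.001,"ty":0,"tz":0.0016,"spin":0.36,"gripper":0.04},{"tx":-0.001,"ty":0,"tz":0.0024,"spin":0.48,"gripper":0.04},{"tx":-0.001,"ty":0,"tz":0.003,"spin":0.6,"gripper":0.04},{"tx":-0.001,"ty":0,"tz":0.003,"spin":0.6,"gripper":0.04}]' 80; python3 tgt.py .005; python3 -c "
from h import *
s=sensors.sense();print(s['ft_torque']@s['orientation'])"
```

```text
clock: 29.98
ee_pos: [0.5518, 0.0088, 0.191]
orientation: [[0.644, -0.549, 0.532], [-0.62, -0.782, -0.056], [0.447, -0.294, -0.845]]
wrist_force: [-7.5, -0.6, 6.9]
finger_gap: 0.0577
grasp_force: 85.9
move [-0.      0.0003  0.0007] | ring h 0.0057187269219928435 off 0.00020492161799752257 0.00026402572880738655 tilt err 0.39457050753580414 tool x jar angle -33.58065213485814 q [-10.7186 -10.5728 128.4656   5.05    29.9328 114.9589] F tool [-1.3499  2.5758 -9.7699] t 29.975 gap 0.057714860385484235
[-1.1223 -0.2266  0.2257]
```

```bash
python3 -m jog '[{"tx":0,"ty":0,"tz":0.0005,"spin":0.1,"gripper":0.04},{"tx":0,"ty":0,"tz":0.0008,"spin":0.2,"gripper":0.04},{"tx":0,"ty":0,"tz":0.0008,"spin":0.25,"gripper":0.04},{"tx":0,"ty":0,"tz":0.0008,"spin":0.25,"gripper":0.04}]' 80 >/dev/null; python3 tgt.py .005; python3 -c "
from h import *
s=sensors.sense();print(s['ft_torque']@s['orientation'])"
```

```text
move [-0.0006  0.0008  0.0005] | ring h 0.0054743843943240965 off 0.000983902020252466 0.00010599850900142155 tilt err 0.43961114939983814 tool x jar angle -47.70959880607509 q [-10.7145 -10.4885 128.3836   4.9339  29.9023 129.1914] F tool [  0.6184   3.7006 -11.9487] t 30.475 gap 0.058541287600199644
[-1.8727  0.1498 -0.0377]
```

```bash
python3 -m jog '[{"tx":0,"ty":0,"tz":0.0005,"spin":0.08,"gripper":0.04},{"tx":0,"ty":0,"tz":0.0005,"spin":0.16,"gripper":0.04},{"tx":0,"ty":0,"tz":0.0005,"spin":0.16,"gripper":0.04}]' 100 >/dev/null; python3 tgt.py .005; python3 -c "
from h import *
s=sensors.sense();print(s['ft_torque']@s['orientation'],s['grasp_force'])"
python3 - <<'E'
from h import *
s=snap('wrist');cv2.imwrite('pics/w5.png',cv2.resize(s['frame'][100:350,150:490,::-1],None,fx=2.2,fy=2.2,interpolation=cv2.INTER_CUBIC))
E
```

```text
move [0.0003 0.0008 0.0003] | ring h 0.005328624263192524 off 0.00047242732436761326 0.0006532905772602191 tilt err 0.28864102316724605 tool x jar angle -56.84789599353223 q [-10.6714 -10.4524 128.3617   4.9239  30.0452 138.3742] F tool [  0.0101   3.1249 -19.6247] t 30.85 gap 0.05774551491134897
[-2.6701  0.1289  0.0153] 102.81094551086426
```

View pics/w5.png

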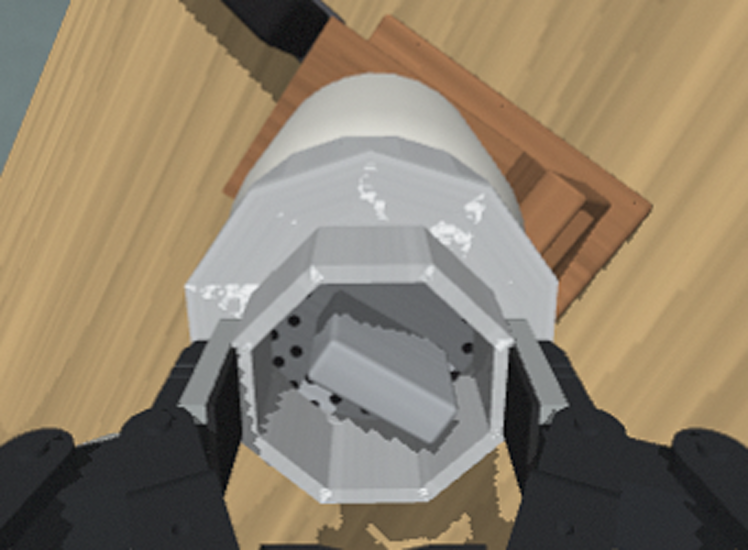

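The collar flats are flush with the pads, with the pads at about (215,370) and (540,370), so the ring hasn't slipped in the jaws. There is no stop torque yet, so I'll turn further.

```bash
python3 -m jog '[{"tx":0,"ty":0,"tz":0.0,"spin":0.06,"gripper":0.04},{"tx":0,"ty":0,"tz":0.0,"spin":0.12,"gripper":0.04},{"tx":0,"ty":0,"tz":0.0,"spin":0.12,"gripper":0.04}]' 110 >/dev/null; python3 tgt.py .005; python3 -c "
from h import *
s=sensors.sense();print(s['ft_torque']@s['orientation'],s['grasp_force'])"
python3 -m jog '[{"tx":0,"ty":0,"tz":0.0,"spin":0.06,"gripper":0.04},{"tx":0,"ty":0,"tz":0.0,"spin":0.12,"gripper":0.04},{"tx":0,"ty":0,"tz":0.0,"spin":0.12,"gripper":0.04}]' >/dev/null; python3 tgt.py .005; python3 -c "
from h import *
s=sensors.sense();print(s['ft_torque']@s['orientation'],s['grasp_force'])"
```

```text
move [0.0004 0.0002 0.0003] | ring h 0.005306100581321491 off -1.098045117699264e-06 0.0004266641603844555 tilt err 0.5544132021280457 tool x jar angle -61.60599850456532 q [-10.4974 -10.4368 128.3649   4.0372  30.0334 144.0464] F tool [ -2.3666   0.7218 -15.6791] t 31.275 gap 0.0574468851867946
[-2.0584 -0.365  -5.0381] 115.67514373396989
move [0.0017 0.0001 0.0001] | ring h 0.005078814407575755 off -0.0004999223663187467 0.0016348236839780653 tilt err 0.43704628117551697 tool x jar angle -68.35519611461626 q [-10.4014 -10.4095 128.3813   4.1314  30.0625 150.7934] F tool [ -6.7295  -2.1337 -12.9592] t 31.65 gap 0.057219922444619715
[-1.5092 -1.3976 -5.6542] 130.34823315934773
```

Stop torque of 5 N·m and h ≈ 5 mm mean it's fully home. I'll release and back off along the axis.

```bash
python3 -m jog '[{"tx":0,"ty":0,"tz":-0.001,"spin":-0.03,"gripper":0.0854},{"tx":0,"ty":0,"tz":-0.001,"spin":-0.03,"gripper":0.0854},{"tx":0,"ty":0,"tz":-0.001,"spin":-0.03,"gripper":0.0854},{"tx":0,"ty":0,"tz":-0.03,"spin":-0.03,"gripper":0.0854},{"tx":0,"ty":0,"tz":-0.07,"spin":-0.03,"gripper":0.0854},{"tx":0,"ty":0,"tz":-0.1,"spin":-0.03,"gripper":0.0854},{"tx":0,"ty":0,"tz":-0.1,"spin":-0.03,"gripper":0.0854}]'
python3 - <<'E'
from tgt import *
s=snap('wrist'); P=cloud(s); cv2.imwrite('pics/w6.png',s['frame'][:,:,::-1])
L=(P-M)@np.c_[x,y,n]; r=np.hypot(L[...,0],L[...,1])
for nm,m in(('plate',(r>.034)&(r<.045)&(abs(L[...,2]-.007)<.012)),('collar top',(r>.0265)&(r<.032)&(abs(L[...,2]-.031)<.008))):
    q=L[m]; A=np.c_[q[:,:2],np.ones(len(q))]; c,_,_,_=np.linalg.lstsq(A,q[:,2],rcond=None); print(nm,len(q),c,np.median(q[:,2]))
q=L[(r<.036)&(L[...,2]>.027)&(L[...,2]<.038)&(r>.024)][:,:2]
h=cv2.convexHull(q.astype(np.float32)*1000).reshape(-1,2)
def cost(a):
    N=np.array([[np.cos(np.radians(a+45*k)),np.sin(np.radians(a+45*k))] for k in range(8)]); sup=(h@N.T).max(0); c=np.linalg.lstsq(N,sup-30,rcond=None)[0]; return np.sum((sup-30-N@c)**2)
ang=np.arange(0,45,.5); print('ring flats yaw',ang[np.argmin([cost(a) for a in ang])])
E
```

```text
clock: 32.52
ee_pos: [0.4997, 0.0143, 0.276]
orientation: [[0.204, -0.819, 0.537], [-0.959, -0.276, -0.056], [0.194, -0.503, -0.842]]
wrist_force: [0.6, 0.2, 0.2]
finger_gap: 0.0848
grasp_force: 0.0
plate 2596 [-0.0006 -0.0089  0.0078] 0.00783825276334018
collar top 1399 [-0.0032 -0.0165  0.0304] 0.031391576631170356
ring flats yaw 27.5
```

View pics/w6.png

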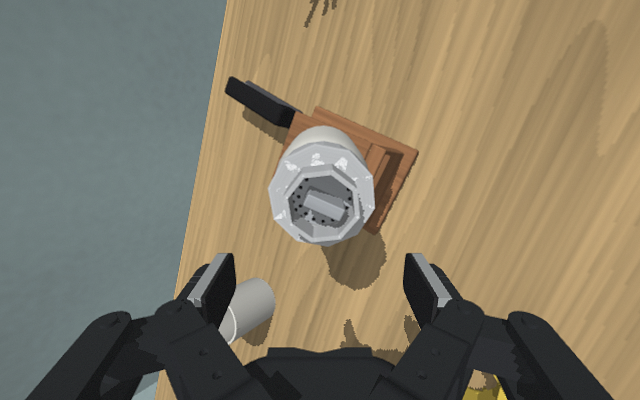

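The ring is home at (322,195): level, collar top about 31 mm out, and the plate parallel to the rim. The gripper is clear of it, so I'm handing in.

```bash
python3 -c "
from plant import finish_job; print(finish_job())"
```

```text
the job is handed in; nothing more can be done
None
```

The jar is closed: the strainer disk lies flush in the mouth, the ring is screwed on to its stop, both are released with the robot clear of them, and I handed the job in at about 32.5 s.

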